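# Turn the linkage bar end for end and press its second bush home

## Task

The dark wooden bar lying in the small hand press has had the brass bush at one end pressed in; now do the other end: take the bar out, lay it flat on the green cutting mat and let go so that you can take it by its finished end, and bring it back the other way round. Lay it flat in the press with the standing bush centred under the ram, let go, swing the lever all the way down to its stop so that the bush goes fully home, and let the lever come all the way back up. Leave the bar lying in the press; do not drop it, and do not disturb the other things on the table.

Things in the scene. Friction and masses are not known exactly. Their poses are not given: they have to be found in the camera images.
- bolster_spot (a point): A small grey cast-iron hand press (arbor press) fixed to the table, 270 mm high. This is the middle of its flat square steel bolster, 120 x 120 mm, top 55 mm above the table, straight under the ram. Axes of the press: -x is its open front, +x the back (a column 44 mm wide begins 65 mm behind this point), +y the side away from the lever, z up. The bolster is open to the front and to +y
- ram_nose (a point): Centre of the flat 22 mm lower end of the square steel ram; 31 mm above the bolster with the lever up. It goes down 16 mm per rad of lever, to 11 mm above the bolster at the stop, where a bush on the bar is home. The head above it is 44 mm wide (22 mm either side of the ram), reaches 40 mm in front of the ram, and its underside is 85 mm above the bolster
- lever_hinge (a point): Pivot of the lever: at (28, -68, 130) mm from bolster_spot in the press's axes, which it shares; the lever turns about y. The knob's centre is 160 mm from it
- lever (a joint): Lever angle in rad: 0 at rest (pointing to the press's front and 45 degrees up), 1.3 at its lower stop (30 degrees below level). When let go a spring brings it back to 0 within a second. Pushing at the knob takes about 6 N on the way, and about 10 N over the last 0.4 rad where the bush goes in
- lever_knob (a point): Centre of the black ball knob, 29 mm across, at the end of the 12 mm steel lever rod: 298 mm above the table at rest, 106 mm at the stop. It swings in an arc about lever_hinge in the press's upright x-z plane, 68 mm to the -y side of the ram
- link_mid (a point): The bar: a plain dark wooden strip 120 x 30 x 8 mm, about 60 g; this is its centre, half-way up. x runs along it to the end whose bush stands proud. The brass bushes (16 mm flange, 3 mm thick) are on top, 45 mm either side of the centre. At the start it lies on the bolster, its finished -x end under the ram, its +x end sticking out 45 mm past the bolster's +y edge
- link: The same bar; origin under its centre, axes as link_mid, z up out of the face that has the bushes
- bush_top (a point): Centre of the top of the standing bush's flange (16 mm across), at the bar's +x end: 17 mm above the underside of the bar at first, 11 mm when home (flange down on the wood, as at the other end)
- bush (a joint): How far the second bush has been pushed in, m: 0 at the start, 0.006 home. It is tight: it takes some 40 N and stays where it is left
- mat_top (a point): Centre of the top of the green cutting mat, 300 (x) x 340 (y) x 3 mm, fixed to the table, clear in its middle
- cutter_mid (a point): Leave alone: an aluminium ring cutter, 54 mm across, 26 mm high; its centre
- jar_mid (a point): Leave alone: a small paint jar, 48 mm across, 50 mm high; its centre
- tumbler_mid (a point): Leave alone: a grey water tumbler, 64 mm across, 75 mm high; its centre
- palette_mid (a point): Leave alone: a white china palette, 75 x 200 x 20 mm; its centre
Things that resemble listed ones, but are neither listed nor needed, are in the scene too. What is meant by the link is not blue or red, and is the larger of those in its own colour.

How it is judged:
By the outcome, as a careful person would: the job done as asked, in the order asked, and still so for the second after the job is handed in, with the robot touching nothing.
It also fails if it takes over 72 s, if anything falls off the work surface, if the arm or the gripper's body presses on something with over 40 N, if the wrist force passes 120 N, or if a joint passes its speed limit or range.

## Robot

A 6-joint arm with a two-finger parallel gripper is mounted at the origin on the work surface. World frame = base frame: x ahead of the robot, y to its left, z up, the work surface at z = 0. Lengths are in mm, angles in rad, forces in N, time in s.
With the tool pointing down it reaches from about 275 to 750 mm from the base axis. Payload 10.2 kg.
Tool frame: the origin (TCP) lies at the very end of the fingers, on their centre line; the grasp point (between the pads) lies 19 mm behind it (ctrl.grip_depth is the distance from the TCP to the grasp point, in mm); z points along the fingers, x is the direction in which the jaws open and shut, and the axes are right-handed (so a half turn about z gives the same grasp; the last joint's range is limited). The gripper opens to 85 mm and grips with 20 to 120 N. Pads are 22 mm wide; open, the fingers measure 114 mm over their backs; the gripper's body (76 mm by 85 mm) begins 54 mm behind the grasp point. The pads swing forward as they close: fully open they stand 13 mm farther back than shut.
Start: joints at [-1.33, 0.313, 1.498, -0, 1.331, -0.223], TCP at [234.848, -469.551, 231.294] pointing down, gripper open.
Joint ranges: [-2.94, 2.94], [-0.97, 2.17], [0.19, 2.56], [-1.23, 4.37], [0.02, 3.11], [-2.88, 2.88]. Speed limits (rad/s): [2.39, 2.39, 3.01, 3.14, 3.14, 3.14].

## Interface

Orientations are given as a unit quaternion [w, x, y, z].
In Python, from rig import ctrl gives the robot as it stands.
- The arm moves only by the tool play_rows, never from a script. Its argument "motion" is a list of rows, each a list of 2 entries, a list of its own where there are three numbers: the shift along the tool's x, y, z in mm, then the turn, a rotation vector about the tool's x, y, z in degrees. A call has 1 to 20 rows; each row shifts and turns the commanded pose from where the row before left it, along the tool's axes as they then stand; what a row does not reach is not made up. A row lasts 1/12 s, in which the tool goes at most 41.7 mm and 7.16 degrees, less where a joint would pass 70% of its speed; a pose out of reach is approached as far as the arm can. A call with a gripper value outside its range is refused whole. "fingers" is the finger opening in mm, from 0 to 85.4, set as the call begins (left out, the last holds). The fingers move at their own pace and stop on an object; "squeeze" is the grip in N (left out, the last holds). Time passes only in rows, so rows that do not move let the fingers close. It gives the time, the measured TCP pose, the force and the opening at its end, in the units of the state.
- ctrl.sense(): the state, without advancing time (a new reading comes with each control period).
- ctrl.capture(name): name is "scene" or "top" or "wrist"; returns the picture (384x512x3 uint8, red, green, blue); there is no depth.
- ctrl.get_calibration(name): a dict with "K" (3x3 intrinsics, pixels), "R" (3x3) and "t" (3): a world point X has camera coordinates R X + t; the wrist camera has in their place "tool_from_camera" (4x4, takes a point from camera to tool coordinates, whose origin is the TCP and whose axes are the tool frame's). Camera axes: x right, y down, z forward; pixel columns grow to the right and rows downward; lengths in mm; the calibration is good to about 2 mm. A picture is of the moment at which its call begins: read the wrist's pose just before it. get_calibration takes no time and is no camera call.
- ctrl.finish_job(): hands the job in, once; it reports no verdict.
Trained networks look in the newest picture that a camera, given by its name, has taken for a name from the list of things; names that differ only in an ending like _2 or _b are one class to them, and where a whole thing is asked for, a point or a joint stands for the part that bears it (a point fixed in the world has none). Each returns a list of dicts, best first, with "p" (0 to 1); they miss things now and then, are a little off and sometimes report something else, mostly with a low value. They report only what shows in the picture. A call takes as long as a camera call. They do not tell look-alikes from the thing itself.
- ctrl.spot_in(camera, name): "position" ([column, row] as shares, 0 to 1, of the picture: columns of its width, rows of its height, amid what is visible of it).
The state is a dict: "time_s": time; "joints": joint angles; "dq": joint speeds; "tau": joint torques, N m; "eef_pos": TCP position; "ee_rot": TCP orientation; "force": force on the tool from outside, world axes, zero at the start; "wrist_torque": the same for the moment, N m; "grip_width": opening from 0.0 (shut) to 1.0 (fully open).
Only numpy, scipy, OpenCV 4.12 (cv2) and the standard library are available. Lean on these libraries where they do the work, as an engineer would, in place of code of your own. Each camera call takes 0.05 s, during which the arm holds its last target. There are 200 camera calls.

## Working session

There is one attempt and no reset: what is moved stays moved. The work goes in short steps, Python scripts to look and compute and a tool call to move; the robot and the scene stay as the last step left them, time stands still between calls to the robot, and variables do not carry over. Pictures are saved under pics/ and viewed, about 8 in all and at most 12, crops included, and the job is handed in when it is done.

Besides the shell and the picture viewer there is one more tool, called as name(argument=value, ...) on one line, values as JSON. play_rows: Moves the arm, as the interface text tells. Its arguments: {"type":"object","properties":{"motion":{"type":"array"},"fingers":{"type":"number"},"squeeze":{"type":"number"}},"required":["motion"]}

```bash
mkdir -p pics; ls; python3 - <<'E'
from rig import ctrl
import cv2,numpy as np
for n in("scene","top"):
    im=ctrl.capture(n); cv2.imwrite(f"pics/{n}0.png",cv2.resize(im[:,:,::-1],(800,600),interpolation=cv2.INTER_CUBIC))
    c=ctrl.get_calibration(n); print(n,np.round(c["K"],1).tolist(),np.round(c["R"],4).tolist(),np.round(c["t"],1).tolist())
    for k in("link","bush_top","link_mid","lever_knob","ram_nose","bolster_spot","mat_top","cutter_mid","jar_mid","tumbler_mid","palette_mid","lever_hinge"):
        r=ctrl.spot_in(n,k); print(k,[(round(a["p"],2),round(a["position"][0]*512),round(a["position"][1]*384)) for a in r[:4]])
print(ctrl.sense()); print(ctrl.get_calibration("wrist"))
E
```

```text
pics
scene [[485.1, 0.0, 255.8], [0.0, 485.1, 202.5], [0.0, 0.0, 1.0]] [[-0.4486, 0.8937, -0.004], [0.5663, 0.2807, -0.7749], [-0.6914, -0.3499, -0.6321]] [163.6, -182.4, 2170.0]
link [(0.52, 297, 248), (0.45, 187, 228), (0.44, 236, 223), (0.19, 194, 155)]
bush_top []
link_mid [(0.47, 187, 224)]
lever_knob [(0.75, 194, 157)]
ram_nose [(0.64, 186, 177)]
bolster_spot [(0.72, 173, 206)]
mat_top [(0.55, 300, 246)]
cutter_mid [(0.58, 230, 270)]
jar_mid [(0.54, 280, 293)]
tumbler_mid [(0.83, 254, 277)]
palette_mid [(0.96, 362, 284)]
lever_hinge [(0.96, 173, 207)]
top [[485.5, 0.0, 254.9], [0.0, 485.5, 189.2], [0.0, 0.0, 1.0]] [[-0.0275, -0.9995, -0.0128], [-0.9879, 0.0291, -0.1522], [0.1525, 0.0085, -0.9883]] [117.1, 557.8, 1426.6]
link [(0.77, 394, 249), (0.6, 336, 162), (0.56, 295, 223), (0.54, 314, 256)]
bush_top [(0.58, 197, 140)]
link_mid [(0.88, 337, 164), (0.78, 397, 246), (0.73, 314, 254), (0.58, 297, 220)]
lever_knob [(0.62, 371, 189), (0.31, 337, 164)]
ram_nose [(0.68, 360, 167)]
bolster_spot [(0.95, 360, 175), (0.48, 334, 163)]
mat_top [(0.88, 215, 221)]
cutter_mid [(0.66, 257, 
[... 684 characters left out ...]
01, -6.90228457e-06]), 'force': array([ 0.37704842, -0.10303988,  1.04428581]), 'wrist_torque': array([ 0.01258019, -0.01610152, -0.00554611]), 'grip_width': 0.9976061104972467}
{'K': array([[337.64682884,   0.        , 250.61449056],
       [  0.        , 337.64682884, 193.94604232],
       [  0.        ,   0.        ,   1.        ]]), 'tool_from_camera': array([[ 9.99999784e-01,  1.01833971e-04,  6.48858894e-04,
         1.17325948e+00],
       [-2.71651500e-04,  9.63576264e-01,  2.67433560e-01,
        -6.81500177e+01],
       [-5.97991208e-04, -2.67433678e-01,  9.63576084e-01,
        -1.42254565e+02],
       [ 0.00000000e+00,  0.00000000e+00,  0.00000000e+00,
         1.00000000e+00]])}
```

View pics/top0.png

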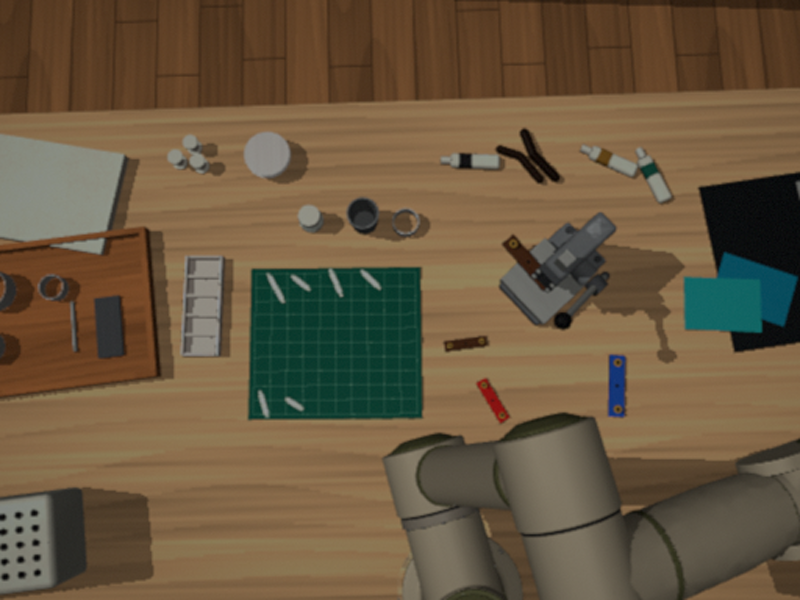

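View pics/scene0.png

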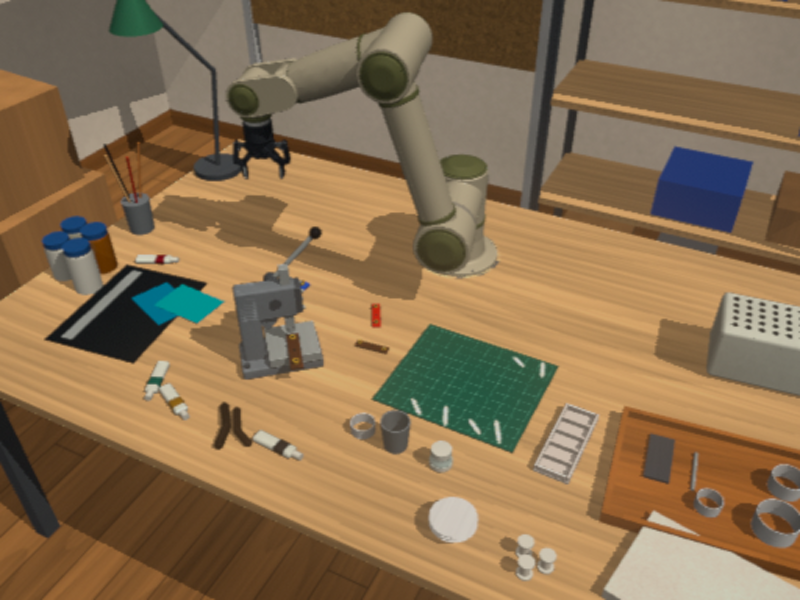

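The top view shows the press at about (560,270) with a dark bar from (513,243) to (548,282). A smaller dark bar lies at (466,343), a red one at (492,400) and a blue one at (617,385). The mat is at (335,343). The bar meant is the one in the press: it is dark and larger than the loose one.

```bash
cat > h.py <<'E'
import numpy as np,cv2
from scipy.spatial.transform import Rotation as Ro
from rig import ctrl
def cam(n,s=None):
    c=ctrl.get_calibration(n); K=np.array(c["K"])
    if n!="wrist": return K,np.array(c["R"]),np.array(c["t"])
    T=np.array(c["tool_from_camera"]); w=np.eye(4); q=s["ee_rot"]
    w[:3,:3]=Ro.from_quat([q[1],q[2],q[3],q[0]]).as_matrix(); w[:3,3]=s["eef_pos"]
    M=np.linalg.inv(w@T); return K,M[:3,:3],M[:3,3]
def back(c,uv,z):
    K,R,t=c; d=R.T@np.linalg.solve(K,[uv[0],uv[1],1]); o=-R.T@t; return o+d*(z-o[2])/d[2]
def proj(c,X):
    K,R,t=c; p=K@(R@np.asarray(X,float)+t); return p[:2]/p[2]
E
python3 - <<'E'
from h import *
s=.64
c=cam("top")
P=lambda u,v,z:print((u,v),np.round(back(c,(u*s,v*s),z),0))
for a in [(515,243,63),(548,282,63),(500,290,55),(543,325,55),(563,320,298),(335,343,3),(361,215,75),(405,222,26),(310,217,50)]:P(*a)
im=cv2.imread("pics/top0.png")
t=im[195:355,430:650]; cv2.imwrite("pics/c1.png",cv2.resize(t,None,fx=3.6,fy=3.6,interpolation=cv2.INTER_CUBIC))
E
```

```text
(515, 243) [ 654. -127.   63.]
(548, 282) [ 576. -186.   63.]
(500, 290) [564. -94.  55.]
(543, 325) [ 494. -173.   55.]
(563, 320) [ 475. -161.  298.]
(335, 343) [476. 229.   3.]
(361, 215) [715. 169.  75.]
(405, 222) [711.  84.  26.]
(310, 217) [721. 270.  50.]
```

View pics/c1.png

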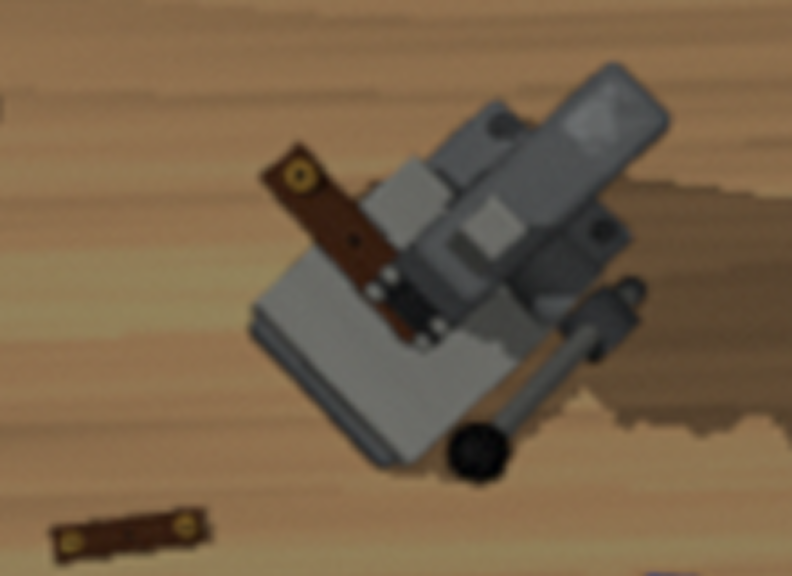

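The enlarged crop confirms the dark bar in the press, with its standing bush at crop (300,174), which is the free end past the bolster's +y edge. I'll go above it and look with the wrist camera.

play_rows(motion=[[[0, 0, -35], [0, 0, -5.5]], [[0, 0, -35], [0, 0, -5.5]], [[0, 0, -35], [0, 0, -5.5]], [[0, 0, -35], [0, 0, -5.4]]])

```text
time_s: 1.63
eef_pos: [234.8, -469.2, 373.1]
ee_rot: [0.0, 0.936, -0.352, 0.0]
force: [0.7, -0.7, 0.4]
grip_width: 0.997
```

play_rows(motion=[[[3.2, -26.8, 0], [0, 0, 0]], [[3.2, -26.8, 0], [0, 0, 0]], [[3.2, -26.8, 0], [0, 0, 0]], [[3.2, -26.8, 0], [0, 0, 0]], [[3.2, -26.8, 0], [0, 0, 0]], [[3.2, -26.8, 0], [0, 0, 0]], [[3.2, -26.8, 0], [0, 0, 0]], [[3.2, -26.8, 0], [0, 0, 0]], [[3.2, -26.8, 0], [0, 0, 0]], [[3.2, -26.8, 0], [0, 0, 0]], [[3.2, -26.8, 0], [0, 0, 0]], [[3.2, -26.8, 0], [0, 0, 0]], [[3.2, -26.8, 0], [0, 0, 0]], [[3.2, -26.8, 0], [0, 0, 0]], [[3.2, -26.8, 0], [0, 0, 0]], [[3.2, -26.8, 0], [0, 0, 0]], [[3.2, -26.8, 0], [0, 0, 0]], [[3.2, -26.8, 10], [0, 0, 0]], [[3.2, -26.8, 20], [0, 0, 0]], [[3.2, -26.8, 25], [0, 0, 0]]])

```text
time_s: 3.3
eef_pos: [639.4, -109.8, 316.8]
ee_rot: [-0.0, 0.935, -0.354, 0.002]
force: [0.1, 0.6, 0.1]
grip_width: 1.001
```

play_rows(motion=[[[0, 0, 20], [0, 0, 0]], [[0, 0, 0], [0, 0, 0]], [[0, 0, 0], [0, 0, 0]]])

```text
time_s: 3.55
eef_pos: [637.9, -110.8, 296.1]
ee_rot: [0.0, 0.935, -0.354, -0.001]
force: [-0.2, 0.2, 2.1]
grip_width: 1.003
```

```bash
python3 - <<'E'
from h import *
s=ctrl.sense(); im=ctrl.capture("wrist"); print(s["time_s"],s["eef_pos"],s["ee_rot"],s["joints"])
import pickle; pickle.dump((s,im),open("w1.pkl","wb"))
cv2.imwrite("pics/w1.png",cv2.resize(im[:,:,::-1],(800,600),interpolation=cv2.INTER_CUBIC))
for k in("bush_top","link_mid","bolster_spot"): print(k,[(round(a["p"],2),np.round(np.array(a["position"])*[800,600])) for a in ctrl.spot_in("wrist",k)[:3]])
E
```

```text
3.55 [ 637.85151178 -110.76634332  296.11348497] [ 8.70478481e-05  9.35065282e-01 -3.54474666e-01 -7.88530580e-04] [-3.52499958e-01  5.73929320e-01  9.45310854e-01 -1.58773765e-04
  1.62393118e+00  3.72196358e-01]
bush_top [(0.55, array([415., 250.])), (0.47, array([139., 390.])), (0.18, array([404., 301.]))]
link_mid [(0.94, array([409., 302.])), (0.86, array([172., 298.])), (0.67, array([141., 405.]))]
bolster_spot []
```

View pics/w1.png

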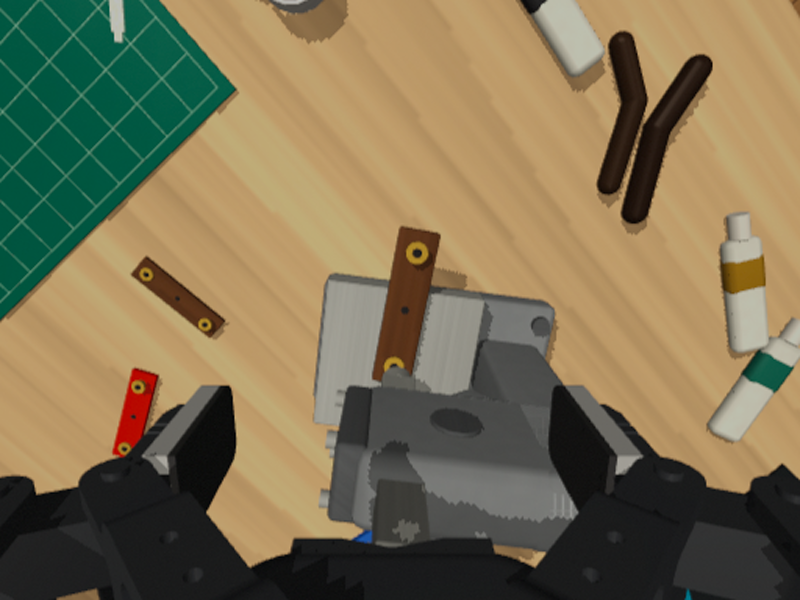

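The wrist view shows the bar with its standing bush at (417,253), centre hole at (405,310) and finished bush at (394,365). The bolster's +y edge has its front corner at (328,274), and the head covers the ram.

```bash
python3 - <<'E'
from h import *
import pickle; s,im=pickle.load(open("w1.pkl","rb")); c=cam("wrist",s)
B=lambda u,v,z:back(c,(u*.64,v*.64),z)[:2]
b1,h,b2=B(417,253,72),B(405,310,63),B(394,367,66)
print("bush",b1,"hole",h,"fin",b2,"len",np.linalg.norm(b1-b2),"ang",np.degrees(np.arctan2(*(b1-b2)[::-1])))
e=(B(402,227,63)+B(439,235,63))/2; print("end",e)
c1,c2,c3=B(328,274,55),B(315,422,55),B(487,297,55)
print(c1,c2,c3,np.linalg.norm(c1-c2),np.linalg.norm(c1-c3))
for a,b in((c1,c2),(c1,c3)): print(np.degrees(np.arctan2(*(a-b)[::-1])))
for k in (63,66):0
# small bar sanity
cv2.imwrite("pics/w1c.png",cv2.resize(im[150:310,180:390,::-1],None,fx=3.7,fy=3.7,interpolation=cv2.INTER_CUBIC))
E
```

```text
bush [ 653.54271953 -121.67445651] hole [ 618.23369558 -149.63384005] fin [ 582.90314228 -177.3229418 ] len 89.92610182298172 ang 38.230352311782156
end [ 665.01292344 -112.84683023]
[592.30667449 -92.63324596] [ 500.8058219  -174.29668587] [ 669.69800298 -184.68181356] 122.64307335629823 120.2595381698051
41.74853842020052
130.05598981262708
```

View pics/w1c.png

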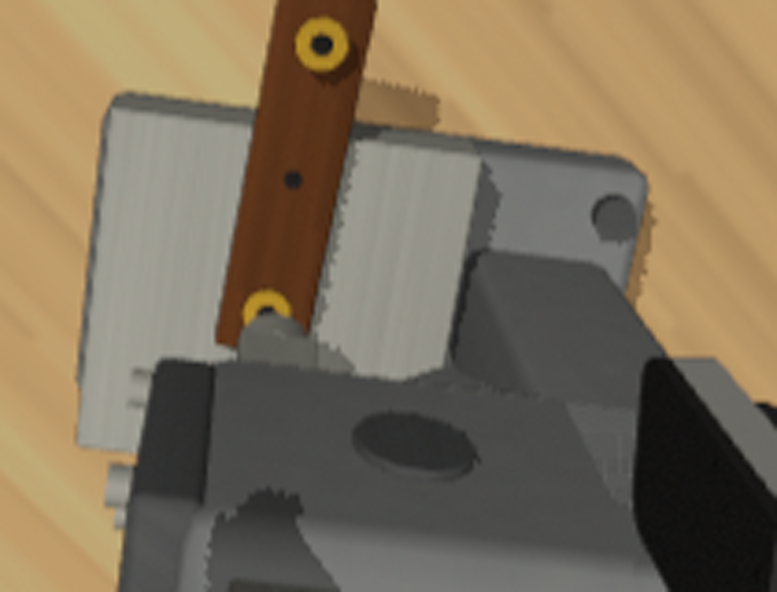

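```bash
python3 - <<'E'
from h import *
import pickle; s,im=pickle.load(open("w1.pkl","rb")); c=cam("wrist",s)
B=lambda x,y,z:back(c,(180+x/3.7-.4,150+y/3.7-.4),z)[:2]
c1,c2,c3=B(108,106,55),B(79,446,55),B(481,153,55)
print(c1,c2,c3,np.linalg.norm(c1-c2),np.linalg.norm(c1-c3))
a1=np.degrees(np.arctan2(*(c1-c2)[::-1])); a2=np.degrees(np.arctan2(*(c1-c3)[::-1]))-90
print(a1,a2)
for a in(a1,a2,(a1+a2)/2):
    y=np.array([np.cos(np.radians(a)),np.sin(np.radians(a))]); x=np.array([y[1],-y[0]])
    print((c2+c3)/2, c1+60*x-60*y, (c1+c3)/2-60*y, (c1+c2)/2+60*x)
b1,b2,h=B(322,43,72),B(267,314,66),B(293,180,63)
print(b1,b2,h,(b1+b2)/2,np.degrees(np.arctan2(*(b1-b2)[::-1])))
print(np.round(im.shape))
# scene/top check of the bolster prediction and knob triangulation
A=[];r=[]
for n,(u,v) in (("scene",(194.5,149)),("top",(0,0))):
    pass
us=(316*.64,232.5*.64); ut=((430+478/3.6)*.64,(195+452/3.6)*.64)
Pm=[];pts=[]
for n,p in(("scene",us),("top",ut)):
    K,R,t=cam(n);Pm.append(K@np.c_[R,t]);pts.append(np.array(p,float))
X=cv2.triangulatePoints(Pm[0],Pm[1],pts[0],pts[1]);print("knob",(X[:3]/X[3]).ravel())
E
```

```text
[588.96043136 -94.26117501] [ 500.13607986 -173.81729457] [ 667.20340165 -183.89027147] 119.24320349285578 118.97620489262006
41.84942533766163 41.11978727714646
[ 583.66974076 -178.85378302] [ 584.29690422 -178.98573765] [ 583.38787162 -179.10624099] [ 584.57877336 -178.73327969]
[ 583.66974076 -178.85378302] [ 583.21837924 -178.91948138] [ 582.88173726 -178.53385036] [ 584.00638274 -179.23941404]
[ 583.66974076 -178.85378302] [ 583.75753626 -178.95432634] [ 583.13389329 -178.82085135] [ 584.29338373 -178.98725801]
[ 653.84071716 -120.90405822] [ 582.89970597 -176.6149454 ] [ 617.99744061 -149.18115616] [ 618.37021157 -148.75950181] 38.14300238714279
[384 512   3]
knob [ 472.71753949 -158.44219325  297.69386457]
```

play_rows(motion=[[[9, 2.5, 0], [0, 0, 5.2]], [[8.5, 2.5, 0], [0, 0, 5.2]], [[0, 0, 25], [0, 0, 0]], [[0, 0, 25], [0, 0, 0]], [[0, 0, 25], [0, 0, 0]], [[0, 0, 25], [0, 0, 0]], [[0, 0, 25], [0, 0, 0]], [[0, 0, 25], [0, 0, 0]], [[0, 0, 25], [0, 0, 0]], [[0, 0, 15], [0, 0, 0]], [[0, 0, 10], [0, 0, 0]], [[0, 0, 0], [0, 0, 0]], [[0, 0, 0], [0, 0, 0]]], fingers=50)

```text
time_s: 4.83
eef_pos: [647.6, -126.9, 97.4]
ee_rot: [-0.0, 0.899, -0.438, 0.001]
force: [0.5, 0.6, 0.3]
grip_width: 0.588
```

```bash
python3 - <<'E'
from h import *
s=ctrl.sense(); im=ctrl.capture("wrist"); print(s["time_s"],s["eef_pos"],s["ee_rot"],s["grip_width"])
cv2.imwrite("pics/w2.png",cv2.resize(im[:,:,::-1],(800,600),interpolation=cv2.INTER_CUBIC))
for k in("bush_top","link_mid"): print(k,[(round(a["p"],2),np.round(np.array(a["position"])*[800,600])) for a in ctrl.spot_in("wrist",k)[:3]])
c=cam("wrist",s)
print("pred bush,hole",proj(c,[653.8,-121,72])/.64,proj(c,[618.2,-149,63])/.64)
E
```

```text
4.8333 [ 647.61182344 -126.87019485   97.44373643] [-4.61529254e-05  8.99001518e-01 -4.37944908e-01  7.24696600e-04] 0.5877337238407924
bush_top [(0.91, array([382., 339.]))]
link_mid [(0.65, array([385., 409.]))]
pred bush,hole [385.01923226 339.89297318] [385.90943441 445.80386685]
```

View pics/w2.png

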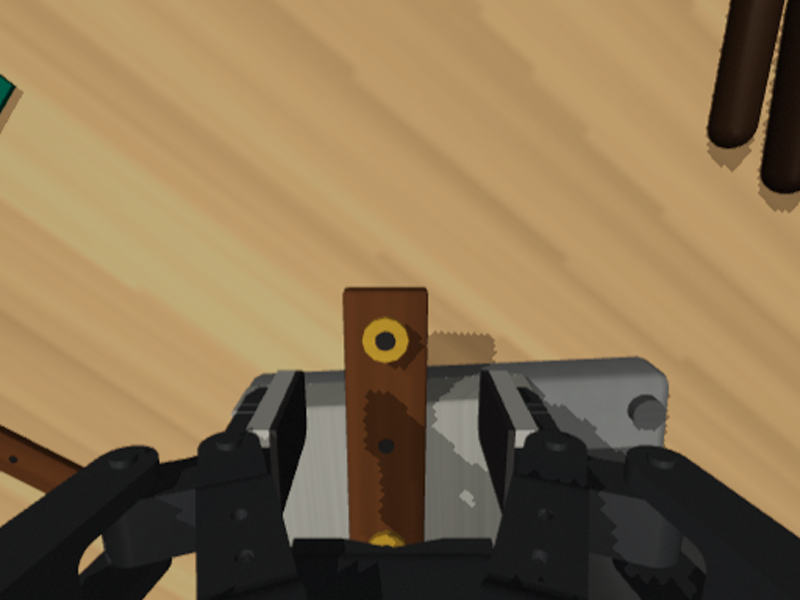

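The view shows the bar between the fingers, with the standing bush at (385,340), exactly where predicted. I'll go down and grip.

play_rows(motion=[[[-0.7, 2.7, 15], [0, 0, 0]], [[0, 0, 15], [0, 0, 0]], [[0, 0, 11], [0, 0, 0]], [[0, 0, 0], [0, 0, 0]]])

```text
time_s: 5.32
eef_pos: [643.8, -127.3, 53.5]
ee_rot: [0.0, 0.899, -0.438, -0.001]
force: [-0.7, -0.9, -0.2]
grip_width: 0.586
```

play_rows(motion=[[[0, 0, 0], [0, 0, 0]], [[0, 0, 0], [0, 0, 0]], [[0, 0, 0], [0, 0, 0]], [[0, 0, 0], [0, 0, 0]], [[0, 0, 0], [0, 0, 0]], [[0, 0, 0], [0, 0, 0]]], fingers=10, squeeze=45)

```text
time_s: 5.82
eef_pos: [645.3, -127.7, 56.3]
ee_rot: [-0.0, 0.899, -0.438, 0.001]
force: [1.6, 1.1, 5.8]
grip_width: 0.333
```

play_rows(motion=[[[0, 0, -2], [0, 0, 0]], [[0, 0, -3], [0, 0, 0]], [[0, -5, -2], [0, 0, 0]], [[0, -10, 0], [0, 0, 0]], [[0, 0, 0], [0, 0, 0]]])

```text
time_s: 6.23
eef_pos: [657.3, -117.3, 62.3]
ee_rot: [-0.0, 0.899, -0.437, 0.0]
force: [-0.3, -0.4, -0.8]
grip_width: 0.337
```

play_rows(motion=[[[0, -15, 0], [0, 0, 0]], [[0, -15, 0], [0, 0, 0]], [[0, -15, 0], [0, 0, 0]], [[0, 0, -14], [0, 0, 0]], [[0, 0, -14], [0, 0, 4.5]], [[0, 0, -14], [0, 0, 4.5]], [[0, 0, -14], [0, 0, 4.5]], [[0, 0, -14], [0, 0, 4.6]], [[0, 0, 0], [0, 0, 0]]])

```text
time_s: 6.98
eef_pos: [692.8, -90.8, 135.2]
ee_rot: [-0.001, 0.818, -0.575, 0.002]
force: [0.2, 0.4, -0.2]
grip_width: 0.332
```

play_rows(motion=[[[-18.5, 3.1, 0], [0, 0, 0]], [[-18.5, 3.1, 0], [0, 0, 0]], [[-18.5, 3.1, 0], [0, 0, 0]], [[-18.5, 3.1, 0], [0, 0, 0]], [[-18.5, 3.1, 0], [0, 0, 0]], [[-18.5, 3.1, 0], [0, 0, 0]], [[-18.5, 3.1, 0], [0, 0, 0]], [[-18.5, 3.1, 0], [0, 0, 0]], [[-18.5, 3.1, 0], [0, 0, 0]], [[-18.5, 3.1, 0], [0, 0, 0]], [[-18.5, 3.1, 0], [0, 0, 0]], [[-18.5, 3.1, 0], [0, 0, 0]], [[-18.5, 3.1, 0], [0, 0, 0]], [[-18.5, 3.1, 0], [0, 0, 0]], [[-18.5, 3.1, 10], [0, 0, 0]], [[-18.5, 3.1, 15], [0, 0, 0]], [[-18.5, 3.1, 15], [0, 0, 0]], [[-18.5, 3.1, 15], [0, 0, 0]], [[-18.5, 3.1, 15], [0, 0, 0]], [[-18.5, 3.1, 15], [0, 0, 0]]])

```text
time_s: 8.65
eef_pos: [506.1, 236.5, 45.8]
ee_rot: [0.0, 0.82, -0.573, -0.0]
force: [0.2, -0.8, 0.4]
grip_width: 0.332
```

play_rows(motion=[[[0, 0, 10], [0, 0, 0]], [[0, 0, 5], [0, 0, 0]], [[0, 0, 0], [0, 0, 0]], [[0, 0, 0], [0, 0, 0]]])

```text
time_s: 8.98
eef_pos: [507.8, 235.3, 32.4]
ee_rot: [-0.0, 0.819, -0.574, 0.0]
force: [0.2, -0.0, 0.0]
grip_width: 0.331
```

```bash
python3 - <<'E'
from h import *
s=ctrl.sense(); print(s["time_s"],s["eef_pos"],s["ee_rot"],s["grip_width"],s["joints"])
E
```

```text
8.9833 [507.80952307 235.26890381  32.43691992] [-5.94049913e-05  8.18983963e-01 -5.73816385e-01  1.42869207e-04] 0.33129033737211916 [ 2.24592636e-01  6.17894205e-01  1.60188397e+00 -1.66075718e-04
  9.21534731e-01  1.44700943e+00]
```

play_rows(motion=[[[0, 0, 12], [0, 0, 0]], [[0, 0, 8], [0, 0, 0]], [[0, 0, 5], [0, 0, 0]], [[0, 0, 2], [0, 0, 0]], [[0, 0, 0], [0, 0, 0]], [[0, 0, 0], [0, 0, 0]]])

```text
time_s: 9.48
eef_pos: [507.3, 235.9, 5.2]
ee_rot: [-0.0, 0.819, -0.574, 0.0]
force: [-0.9, 0.7, -0.1]
grip_width: 0.334
```

play_rows(motion=[[[0, 0, 0.7], [0, 0, 0]], [[0, 0, 0], [0, 0, 0]], [[0, 0, 0], [0, 0, 0]]])

```text
time_s: 9.73
eef_pos: [507.4, 236.0, 4.7]
ee_rot: [-0.0, 0.819, -0.574, 0.0]
force: [-0.5, -0.2, 0.2]
grip_width: 0.333
```

play_rows(motion=[[[0, 0, 0.7], [0, 0, 0]], [[0, 0, 0], [0, 0, 0]], [[0, 0, 0], [0, 0, 0]]])

```text
time_s: 9.98
eef_pos: [507.4, 236.0, 4.6]
ee_rot: [-0.0, 0.819, -0.574, 0.0]
force: [-3.0, -1.3, 7.1]
grip_width: 0.331
```

play_rows(motion=[[[0, 0, 0], [0, 0, 0]], [[0, 0, 0], [0, 0, 0]], [[0, 0, 0], [0, 0, 0]], [[0, 0, 0], [0, 0, 0]], [[0, 0, -5], [0, 0, 0]], [[0, 0, -15], [0, 0, 0]], [[0, 0, -20], [0, 0, 0]], [[0, 0, -20], [0, 0, 0]], [[0, 14, -20], [0, 0, -6]], [[0, 14, -20], [0, 0, -6]]], fingers=50)

```text
time_s: 10.82
eef_pos: [481.2, 225.1, 105.0]
ee_rot: [-0.0, 0.876, -0.483, 0.0]
force: [-0.6, 0.3, -0.7]
grip_width: 0.585
```

play_rows(motion=[[[0, 0, 0], [0, 0, -7]], [[0, 0, 0], [0, 0, -7]], [[0, 0, 0], [0, 0, -7]], [[0, 0, 0], [0, 0, -7]], [[0, 0, 0], [0, 0, -7]], [[0, 0, 0], [0, 0, -7]], [[0, 0, 0], [0, 0, -7]], [[0, 0, 0], [0, 0, -7]], [[0, 0, 0], [0, 0, -7]], [[0, 0, 0], [0, 0, -7]], [[0, 0, 0], [0, 0, -7]], [[0, 0, 0], [0, 0, -7]], [[0, 0, 0], [0, 0, -7]], [[0, 0, 0], [0, 0, -7]], [[0, 0, 0], [0, 0, -7]], [[0, 0, 0], [0, 0, -7]], [[0, 0, 0], [0, 0, -7]], [[0, 0, 0], [0, 0, -7]], [[0, 0, 0], [0, 0, -7]], [[0, 0, 0], [0, 0, -7]]])

```text
time_s: 12.48
eef_pos: [481.5, 225.1, 104.2]
ee_rot: [0.0, 0.753, 0.658, 0.0]
force: [0.8, 0.6, -0.3]
grip_width: 0.586
```

play_rows(motion=[[[0, -13, 0], [0, 0, -7]], [[0, -13, 0], [0, 0, -7]], [[0, -13, 0], [0, 0, -7]], [[0, 0, 0], [0, 0, -7]], [[0, 0, 0], [0, 0, 0]], [[0, 0, 0], [0, 0, 0]]])

```text
time_s: 12.98
eef_pos: [442.9, 225.8, 104.3]
ee_rot: [0.0, 0.575, 0.818, 0.0]
force: [1.1, -0.4, 0.1]
grip_width: 0.586
```

```bash
python3 - <<'E'
from h import *
s=ctrl.sense(); im=ctrl.capture("wrist"); print(s["time_s"],s["eef_pos"],s["ee_rot"],s["grip_width"],s["joints"][5])
import pickle; pickle.dump((s,im),open("w3.pkl","wb"))
cv2.imwrite("pics/w3.png",cv2.resize(im[:,:,::-1],(800,600),interpolation=cv2.INTER_CUBIC))
for k in("bush_top","link_mid"): print(k,[(round(a["p"],2),np.round(np.array(a["position"])*[800,600])) for a in ctrl.spot_in("wrist",k)[:3]])
E
```

```text
12.9833 [442.90328934 225.83612174 104.2501379 ] [2.13654305e-04 5.75251058e-01 8.17976844e-01 2.39186190e-04] 0.585820253209003 -1.6803477426611098
bush_top [(0.72, array([365., 456.]))]
link_mid [(0.94, array([367., 355.]))]
```

View pics/w3.png

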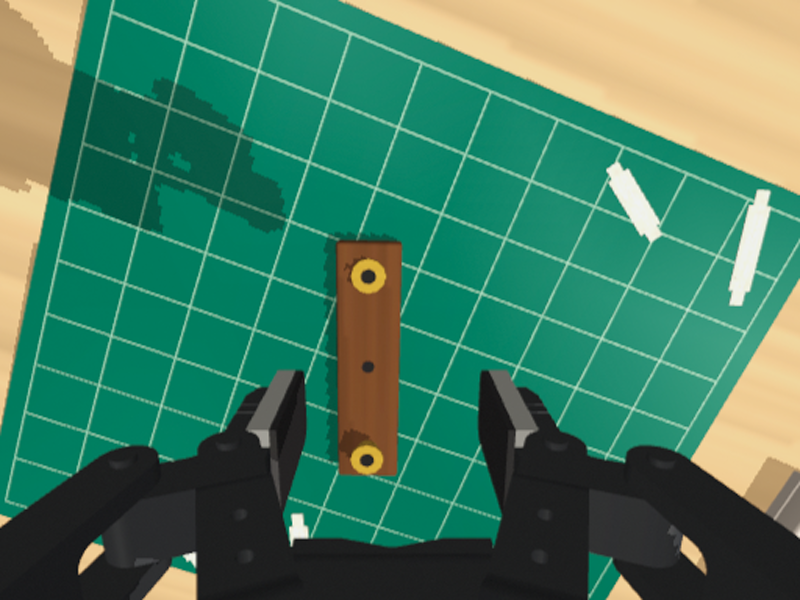

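The bar lies flat on the mat, parallel to the fingers: finished bush at (368,276), hole at (368,367), standing bush at (366,460).

```bash
python3 - <<'E'
from h import *
import pickle; s,im=pickle.load(open("w3.pkl","rb")); c=cam("wrist",s)
B=lambda u,v,z:back(c,(u*.64,v*.64),z)[:2]
f,h,b=B(368,276,14),B(368,367,11),B(366.5,460,20)
d=f-b; print(f,h,b,np.linalg.norm(d),np.linalg.norm(f-h),np.linalg.norm(h-b),np.degrees(np.arctan2(d[1],d[0])))
q=s["ee_rot"];R=Ro.from_quat([q[1],q[2],q[3],q[0]]).as_matrix()
m=(f+b)/2; u=d/np.linalg.norm(d)
for g in (m,h): 
    T=g+34*u; print("to go tool",R.T@np.r_[T-s["eef_pos"][:2],5-s["eef_pos"][2]])
print(R[:,0],R[:,1])
E
```

```text
[432.68865791 209.55080001] [475.5211339  224.24208992] [517.92732358 238.57212678] 90.04369790517951 45.28195003188644 44.7619802893252 -161.1977603992838
to go tool [-12.04947766  -4.16301529  99.24840184]
to go tool [-11.95157201  -3.90134678  99.24856127]
[-3.38172349e-01  9.41084192e-01 -7.43443308e-05] [9.41083988e-01 3.38172326e-01 6.37107259e-04]
```

play_rows(motion=[[[-6, -2, 10], [0, 0, 1]], [[-6, -2.1, 20], [0, 0, 0]], [[0, 0, 20], [0, 0, 0]], [[0, 0, 20], [0, 0, 0]], [[0, 0, 15], [0, 0, 0]], [[0, 0, 10], [0, 0, 0]], [[0, 0, 3], [0, 0, 0]], [[0, 0, 0], [0, 0, 0]], [[0, 0, 0], [0, 0, 0]]])

```text
time_s: 13.88
eef_pos: [443.3, 213.2, 6.5]
ee_rot: [0.0, 0.581, 0.814, 0.0]
force: [0.9, 0.9, -0.4]
grip_width: 0.589
```

play_rows(motion=[[[0, 0, 2], [0, 0, 0]], [[0, 0, 0], [0, 0, 0]], [[0, 0, 0], [0, 0, 0]]])

```text
time_s: 14.13
eef_pos: [443.0, 213.2, 4.3]
ee_rot: [0.0, 0.581, 0.814, 0.0]
force: [-0.1, 0.0, 0.3]
grip_width: 0.583
```

play_rows(motion=[[[0, 0, 0], [0, 0, 0]], [[0, 0, 0], [0, 0, 0]], [[0, 0, 0], [0, 0, 0]], [[0, 0, 0], [0, 0, 0]], [[0, 0, 0], [0, 0, 0]], [[0, 0, 0], [0, 0, 0]]], fingers=10, squeeze=45)

```text
time_s: 14.63
eef_pos: [443.0, 213.2, 4.4]
ee_rot: [0.0, 0.581, 0.814, 0.0]
force: [-0.8, 0.9, 5.5]
grip_width: 0.329
```

play_rows(motion=[[[0, 0, -5], [0, 0, 0]], [[0, 0, -15], [0, 0, 0]], [[0, 0, -25], [0, 0, 0]], [[0, 0, -25], [0, 0, 0]], [[0, 0, -25], [0, 0, 0]], [[0, 0, -25], [0, 0, 0]], [[0, 0, 0], [0, 0, 0]], [[0, 0, 0], [0, 0, 0]]])

```text
time_s: 15.3
eef_pos: [443.2, 213.2, 125.0]
ee_rot: [0.001, 0.581, 0.814, 0.001]
force: [-0.2, -0.1, -1.5]
grip_width: 0.331
```

```bash
python3 - <<'E'
from h import *
s=ctrl.sense(); im=ctrl.capture("wrist"); print(s["time_s"],s["eef_pos"],s["ee_rot"],s["grip_width"],s["joints"])
import pickle; pickle.dump((s,im),open("w4.pkl","wb"))
for k in("bush_top","link_mid"): print(k,[(round(a["p"],2),np.round(np.array(a["position"])*[512,384],1)) for a in ctrl.spot_in("wrist",k)[:3]])
cv2.imwrite("pics/w4.png",cv2.resize(im[130:360,150:350,::-1],None,fx=2.6,fy=2.6,interpolation=cv2.INTER_CUBIC))
E
```

```text
15.3 [443.22054908 213.22284931 124.99827454] [0.00084894 0.58085557 0.81400566 0.00093123] 0.33128458334154093 [ 2.09672431e-01  3.54914363e-01  1.73955358e+00  6.23614716e-06
  1.04460449e+00 -1.69236349e+00]
bush_top []
link_mid [(0.77, array([250.4, 271.5])), (0.38, array([  1.3, 130.8]))]
```

View pics/w4.png

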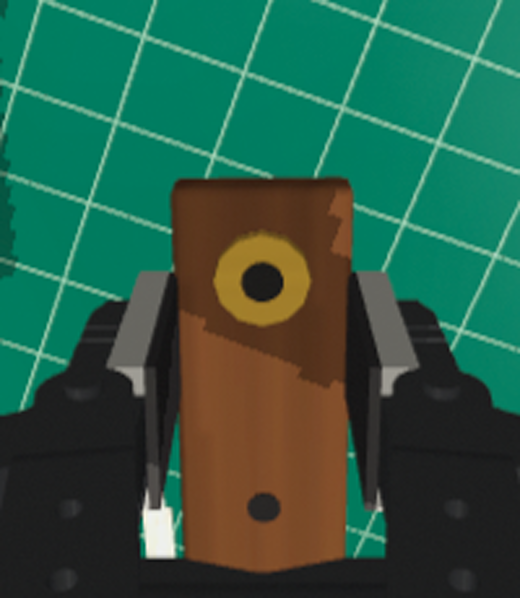

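```bash
python3 - <<'E'
from h import *
c=ctrl.get_calibration("wrist");K=c["K"];T=c["tool_from_camera"]
def B(x,y,z):
    p=np.array([150+x/2.6-.3,130+y/2.6-.3,1]); d=T[:3,:3]@np.linalg.solve(K,p); return T[:3,3]+d*(z-T[2,3])/d[2]
f,h=B(262,280,-9.6),B(263,507,-6.6); print(f,h,np.linalg.norm(f-h)); e=B(262,182,-8);print(e)
print("standing",h+45*(h-f)/np.linalg.norm(h-f))
E
```

```text
[ -1.21457054 -11.02762292  -9.6       ] [-1.03139    34.05494927 -6.6       ] 45.18265009880649
[ -1.2188536  -27.15833923  -8.        ]
standing [-0.84894996 78.95527592 -3.61212745]
```

play_rows(motion=[[[0, 0, 0], [0, 0, 4]], [[0, 0, 0], [0, 0, 7]], [[0, 0, 0], [0, 0, 7]], [[0, 0, 0], [0, 0, 7]], [[0, 0, 0], [0, 0, 7]], [[0, 0, 0], [0, 0, 7]], [[0, 0, 0], [0, 0, 7]], [[0, 0, 0], [0, 0, 7]], [[0, 0, 0], [0, 0, 7]], [[0, 0, 0], [0, 0, 7]], [[0, 0, 0], [0, 0, 7]], [[0, 0, 0], [0, 0, 7]], [[0, 0, 0], [0, 0, 7]], [[0, 0, 0], [0, 0, 7]], [[0, 0, 0], [0, 0, 7]], [[0, 0, 0], [0, 0, 7]], [[0, 0, 0], [0, 0, 7]], [[0, 0, 0], [0, 0, 7]], [[0, 0, 0], [0, 0, 7]], [[0, 0, 0], [0, 0, 7]]])

```text
time_s: 17.12
eef_pos: [442.3, 213.0, 122.8]
ee_rot: [0.0, 0.969, -0.245, -0.001]
force: [-0.7, -0.4, -0.4]
grip_width: 0.334
```

play_rows(motion=[[[0, 0, 0], [0, 0, 7]], [[0, 0, 0], [0, 0, 7]], [[0, 0, 0], [0, 0, 6.5]], [[0, 0, 0], [0, 0, 0]]])

```text
time_s: 17.45
eef_pos: [442.3, 213.0, 122.9]
ee_rot: [0.001, 0.911, -0.413, -0.001]
force: [0.1, -0.6, -0.0]
grip_width: 0.337
```

play_rows(motion=[[[10, 0.8, 0], [0, 0, 0]], [[20, 0.8, 0], [0, 0, 0]], [[20, 0.8, 0], [0, 0, 0]], [[20, 0.8, 0], [0, 0, 0]], [[20, 0.8, 0], [0, 0, 0]], [[20, 0.8, 0], [0, 0, 0]], [[20, 0.8, 0], [0, 0, 0]], [[20, 0.8, 0], [0, 0, 0]], [[20, 0.8, 0], [0, 0, 0]], [[20, 0.8, 0], [0, 0, 0]], [[20, 0.8, 0], [0, 0, 0]], [[20, 0.8, 0], [0, 0, 0]], [[20, 0.8, 0], [0, 0, 0]], [[20, 0.8, 0], [0, 0, 0]], [[20, 0.8, 0], [0, 0, 0]], [[20, 0.8, 0], [0, 0, 0]], [[20, 0.8, 0], [0, 0, 0]], [[20, 0.8, 0], [0, 0, 0]], [[17, 0.8, 0], [0, 0, 0]], [[10, 0.8, 0], [0, 0, 0]]])

```text
time_s: 19.12
eef_pos: [681.1, -82.5, 122.9]
ee_rot: [0.0, 0.912, -0.41, -0.0]
force: [-1.0, -0.3, -0.7]
grip_width: 0.33
```

play_rows(motion=[[[5, 0, 0], [0, 0, 0]], [[5, 0, 0], [0, 0, 0]], [[0, 0, 0], [0, 0, 0]], [[0, 0, 0], [0, 0, 0]], [[0, 0, 0], [0, 0, 0]]])

```text
time_s: 19.53
eef_pos: [686.9, -86.9, 123.9]
ee_rot: [-0.0, 0.912, -0.41, -0.0]
force: [-0.7, -0.5, -0.5]
grip_width: 0.332
```

```bash
cat > to.py <<'E'
from h import *
import sys
def to(x,y,z,yaw):
    s=ctrl.sense();q=s["ee_rot"];R=Ro.from_quat([q[1],q[2],q[3],q[0]]).as_matrix()
    cy=np.degrees(np.arctan2(R[1,0],R[0,0])); 
    print(round(s["time_s"],2),"pos",np.round(s["eef_pos"],1),"yaw",round(cy,2),"tilt",np.round(R[2,:2],4),"turn",round(-(yaw-cy),2),"shift",np.round(R.T@(np.array([x,y,z])-s["eef_pos"]),1),"grip",round(s["grip_width"],3),"F",np.round(s["force"],1))
if len(sys.argv)>4: to(*map(float,sys.argv[1:5]))
E
python3 to.py 688.1 -86.9 61.4 -48.5
```

```text
19.53 pos [686.9 -86.9 123.9] yaw -48.46 tilt [-0.0003  0.0001] turn 0.04 shift [ 0.8 -0.9 62.5] grip 0.332 F [-0.7 -0.5 -0.5]
```

play_rows(motion=[[[0.5, -0.5, 15], [0, 0, 0]], [[0, 0, 20], [0, 0, 0]], [[0, 0, 17], [0, 0, 0]], [[0, 0, 10], [0, 0, 0]], [[0, 0, 0], [0, 0, 0]], [[0, 0, 0], [0, 0, 0]], [[0, 0, 0], [0, 0, 0]]])

```text
time_s: 20.12
eef_pos: [688.4, -87.5, 63.4]
ee_rot: [-0.0, 0.912, -0.411, 0.001]
force: [-0.7, -0.5, -0.1]
grip_width: 0.327
```

```bash
python3 to.py 643.2 -126.7 61.4 -48.5;python3 - <<'E'
from h import *
p=[]
for i in range(3):
    ctrl.capture("wrist"); p.append(ctrl.sense()["eef_pos"])
print(np.round(p,2))
E
```

```text
20.12 pos [688.4 -87.5  63.4] yaw -48.51 tilt [ 0.0018 -0.0012] turn -0.01 shift [-0.6 59.9  1.9] grip 0.327 F [-0.7 -0.5 -0.1]
[[688.45 -87.57  63.44]
 [688.39 -87.58  63.3 ]
 [688.28 -87.58  63.09]]
```

play_rows(motion=[[[-0.5, 8, 0], [0, 0, 0]], [[0, 10, 0], [0, 0, 0]], [[0, 10, 0], [0, 0, 0]], [[0, 10, 0], [0, 0, 0]], [[0, 10, 0], [0, 0, 0]], [[0, 8, 0], [0, 0, 0]], [[0, 4, 0], [0, 0, 0]], [[0, 0, 0], [0, 0, 0]], [[0, 0, 0], [0, 0, 0]], [[0, 0, 0], [0, 0, 0]]])

```text
time_s: 21.1
eef_pos: [642.8, -126.6, 62.0]
ee_rot: [-0.0, 0.912, -0.411, 0.0]
force: [0.4, -0.0, -0.6]
grip_width: 0.333
```

```bash
python3 to.py 643.2 -126.7 56.4 -48.5
```

```text
21.1 pos [ 642.8 -126.6   62. ] yaw -48.51 tilt [ 0.0002 -0.0002] turn -0.01 shift [ 0.3 -0.2  5.6] grip 0.333 F [ 0.4 -0.  -0.6]
```

Down in small steps until it rests.

play_rows(motion=[[[0, 0, 2], [0, 0, 0]], [[0, 0, 2], [0, 0, 0]], [[0, 0, 1], [0, 0, 0]], [[0, 0, 0], [0, 0, 0]], [[0, 0, 0], [0, 0, 0]]])

```text
time_s: 21.52
eef_pos: [642.5, -126.8, 56.8]
ee_rot: [0.0, 0.912, -0.411, -0.0]
force: [0.4, 0.3, 0.1]
grip_width: 0.329
```

play_rows(motion=[[[0, 0, 0.7], [0, 0, 0]], [[0, 0, 0], [0, 0, 0]], [[0, 0, 0], [0, 0, 0]]])

```text
time_s: 21.77
eef_pos: [642.6, -126.8, 56.4]
ee_rot: [-0.0, 0.912, -0.411, 0.0]
force: [0.2, 0.9, 1.9]
grip_width: 0.331
```

play_rows(motion=[[[0, 0, 0.3], [0, 0, 0]], [[0, 0, 0], [0, 0, 0]], [[0, 0, 0], [0, 0, 0]]])

```text
time_s: 22.02
eef_pos: [642.7, -126.8, 56.3]
ee_rot: [-0.0, 0.912, -0.411, 0.0]
force: [-1.6, 1.2, 5.1]
grip_width: 0.334
```

play_rows(motion=[[[0, 0, 0], [0, 0, 0]], [[0, 0, 0], [0, 0, 0]], [[0, 0, 0], [0, 0, 0]], [[0, 0, 0], [0, 0, 0]], [[0, 0, -5], [0, 0, 0]], [[0, 0, -15], [0, 0, 0]], [[0, 0, -20], [0, 0, 0]], [[0, 0, -20], [0, 0, 0]], [[0, -15, -20], [0, 0, 0]], [[0, -15, -10], [0, 0, 0]], [[0, -15, 0], [0, 0, 0]], [[0, 0, 0], [0, 0, 0]], [[0, 0, 0], [0, 0, 0]]], fingers=50)

```text
time_s: 23.1
eef_pos: [676.1, -96.8, 145.6]
ee_rot: [0.0, 0.912, -0.411, -0.0]
force: [0.6, -0.1, -0.2]
grip_width: 0.588
```

```bash
python3 - <<'E'
from h import *
s=ctrl.sense(); im=ctrl.capture("wrist"); print(s["time_s"],s["eef_pos"],s["ee_rot"],s["force"])
import pickle; pickle.dump((s,im),open("w5.pkl","wb"))
for k in("bush_top","link_mid","ram_nose"): print(k,[(round(a["p"],2),np.round(np.array(a["position"])*[512,384],1)) for a in ctrl.spot_in("wrist",k)[:3]])
c=cam("wrist",s)
for X in([583.5,-178.9,55],[583.5,-178.9,86],[583.4,-178.4,72]):print(np.round(proj(c,X),1),end=" ")
cv2.imwrite("pics/w5.png",cv2.resize(im[150:384,150:350,::-1],None,fx=2.56,fy=2.56,interpolation=cv2.INTER_CUBIC))
E
```

```text
23.1 [676.13995118 -96.77933398 145.64129036] [ 1.24438772e-04  9.11850109e-01 -4.10523218e-01 -2.26526144e-04] [ 0.59399455 -0.11958448 -0.18523979]
bush_top []
link_mid [(0.9, array([ 30.7, 284.8])), (0.6, array([250.1, 284.1]))]
ram_nose []
[249.  343.7] [248.8 373.3] [248.3 358.8]
```

View pics/w5.png

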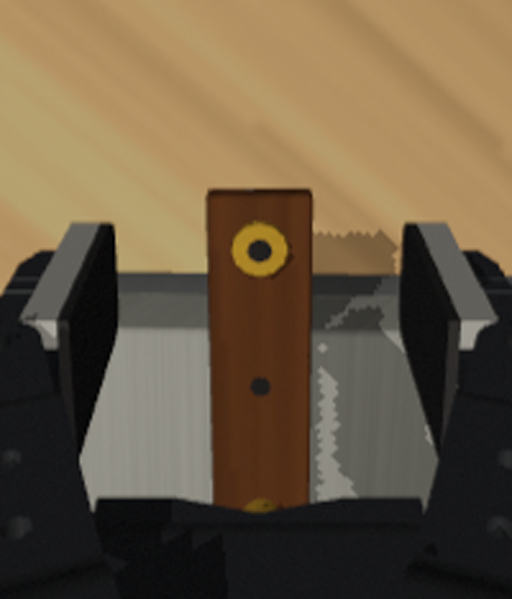

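The finished bush is at crop (260,249) and the hole at (260,386); the gripper hides the standing bush. I'll tilt the tool to look under the head.

play_rows(motion=[[[0, -7, 0], [-7, 0, 0]], [[0, -7, 0], [-7, 0, 0]], [[0, -7, 0], [-7, 0, 0]], [[0, 0, 0], [0, 0, 0]], [[0, 0, 0], [0, 0, 0]], [[0, 0, 0], [0, 0, 0]]])

```text
time_s: 23.8
eef_pos: [691.6, -84.0, 143.5]
ee_rot: [0.166, 0.896, -0.404, -0.075]
force: [0.3, 0.2, 0.2]
grip_width: 0.588
```

```bash
python3 - <<'E'
from h import *
import pickle
s,im=pickle.load(open("w5.pkl","rb"));c=cam("wrist",s)
B=lambda x,y,z:back(c,(150+x/2.56-.3,150+y/2.56-.3),z)[:2]
f,h=B(260,249,66),B(260,386,63); u=(h-f)/np.linalg.norm(h-f); print("fin",f,"hole",h,"standing by fin",f+90*u,np.linalg.norm(f-h),np.degrees(np.arctan2(-u[1],-u[0])))
e=B(160,328,55); y=np.array([.749,.663]); print("press-y of edge",(e-[583.5,-178.9])@y)
s=ctrl.sense(); im=ctrl.capture("wrist"); print(s["time_s"],s["eef_pos"])
pickle.dump((s,im),open("w6.pkl","wb"));c=cam("wrist",s)
for X in([583.5,-178.9,55],[583.5,-178.9,86],[583.4,-178.4,72]):print(np.round(proj(c,X),1),end=" ")
cv2.imwrite("pics/w6.png",cv2.resize(im[170:350,140:360,::-1],None,fx=3.3,fy=3.3,interpolation=cv2.INTER_CUBIC))
E
```

```text
fin [ 652.6379487  -120.06504066] hole [ 618.66657717 -150.19262423] standing by fin [ 585.30305444 -179.78113578] 45.4062261725083 41.5682839688112
press-y of edge 59.99989858570169
23.8 [691.57820674 -84.00897115 143.48498583]
[248.6 291.9] [248.5 322. ] [248.  307.6]
```

View pics/w6.png

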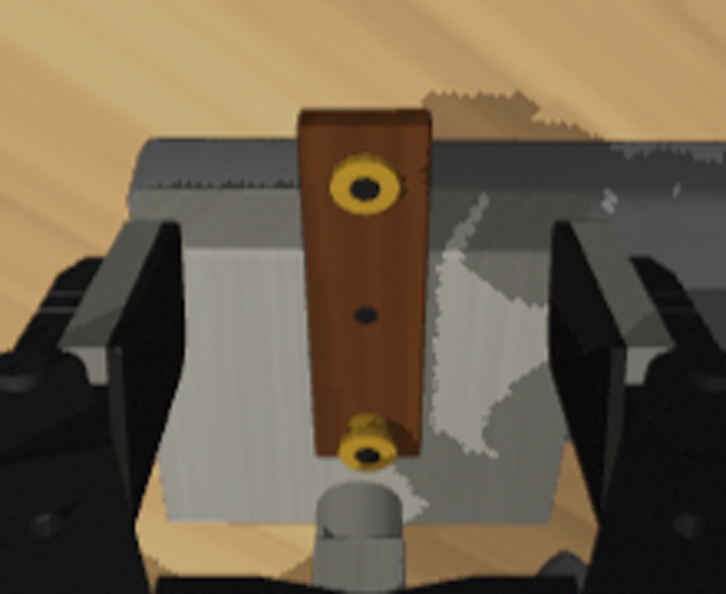

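From here the standing bush top is at crop (368,455), while the ram and bolster midline is at x≈360. So the bush sits about 2 mm too far toward the press's back (+x), and along y it is right. I'll regrip and shift it 2 mm.

play_rows(motion=[[[0, 0, 0], [7, 0, 0]], [[0, 0, 0], [7, 0, 0]], [[0, 0, 0], [7, 0, 0]], [[0, 0, 0], [0, 0, 0]], [[0, 0, 0], [0, 0, 0]]])

```text
time_s: 24.27
eef_pos: [690.9, -85.3, 145.6]
ee_rot: [0.0, 0.911, -0.412, 0.001]
force: [0.8, -0.0, 0.5]
grip_width: 0.583
```

```bash
python3 to.py 642.7 -126.8 56.5 -48.5
```

```text
24.27 pos [690.9 -85.3 145.6] yaw -48.71 tilt [0.0019 0.0001] turn -0.21 shift [-0.8 63.6 89.1] grip 0.583 F [ 0.8 -0.   0.5]
```

play_rows(motion=[[[0, 20, 10], [0, 0, 0]], [[0, 20, 15], [0, 0, 0]], [[0, 20, 20], [0, 0, 0]], [[0, 3.3, 20], [0, 0, 0]], [[0, 0, 15], [0, 0, 0]], [[0, 0, 6], [0, 0, 0]], [[0, 0, 0], [0, 0, 0]], [[0, 0, 0], [0, 0, 0]], [[0, 0, 0], [0, 0, 0]]])

```text
time_s: 25.02
eef_pos: [645.3, -125.2, 58.7]
ee_rot: [0.0, 0.912, -0.411, 0.001]
force: [0.3, -0.3, -0.8]
grip_width: 0.585
```

```bash
python3 to.py 642.7 -126.8 57 -48.5
```

```text
25.02 pos [ 645.3 -125.2   58.7] yaw -48.49 tilt [ 0.002  -0.0006] turn 0.01 shift [-0.5  3.   1.7] grip 0.585 F [ 0.3 -0.3 -0.8]
```

play_rows(motion=[[[0, 0, 1.5], [0, 0, 0]], [[0, 0, 0], [0, 0, 0]], [[0, 0, 0], [0, 0, 0]], [[0, 0, 0], [0, 0, 0]], [[0, 0, 0], [0, 0, 0]], [[0, 0, 0], [0, 0, 0]], [[0, 0, 0], [0, 0, 0]]], fingers=10)

```text
time_s: 25.6
eef_pos: [644.8, -125.2, 56.4]
ee_rot: [-0.0, 0.912, -0.411, 0.001]
force: [1.0, 1.6, 6.4]
grip_width: 0.331
```

play_rows(motion=[[[0, 0, -1.5], [0, 0, 0]], [[-1.3, 0, 0], [0, 0, 0]], [[-1.1, 0, 0], [0, 0, 0]], [[0, 0, 0], [0, 0, 0]], [[0, 0, 1.2], [0, 0, 0]], [[0, 0, 0], [0, 0, 0]], [[0, 0, 0], [0, 0, 0]]])

```text
time_s: 26.18
eef_pos: [642.5, -123.3, 56.4]
ee_rot: [0.0, 0.912, -0.411, -0.0]
force: [-3.2, 1.4, 4.5]
grip_width: 0.337
```

```bash
python3 to.py 641.4 -125.3 57 -48.5
```

```text
26.18 pos [ 642.5 -123.3   56.4] yaw -48.53 tilt [-0.0007  0.0005] turn -0.03 shift [ 0.7  2.1 -0.6] grip 0.337 F [-3.2  1.4  4.5]
```

play_rows(motion=[[[0, 0, 0], [0, 0, 0]], [[0, 0, 0], [0, 0, 0]], [[0, 0, 0], [0, 0, 0]], [[0, 0, 0], [0, 0, 0]], [[0, 0, -5], [0, 0, 0]], [[0, 0, -15], [0, 0, 0]], [[0, 0, -20], [0, 0, 0]], [[0, -15, -20], [0, 0, 0]], [[0, -15, -20], [0, 0, 0]], [[0, -15, -10], [-7, 0, 0]], [[0, -10, 0], [-7, 0, 0]], [[0, -7, 0], [-7, 0, 0]], [[0, 0, 0], [0, 0, 0]], [[0, 0, 0], [0, 0, 0]]], fingers=50)

```text
time_s: 27.35
eef_pos: [689.3, -81.2, 141.0]
ee_rot: [0.166, 0.897, -0.403, -0.076]
force: [-0.4, 1.0, 0.7]
grip_width: 0.583
```

```bash
python3 - <<'E'
from h import *
s=ctrl.sense(); im=ctrl.capture("wrist"); print(s["time_s"],s["eef_pos"])
cv2.imwrite("pics/w7.png",cv2.resize(im[170:350,140:360,::-1],None,fx=3.3,fy=3.3,interpolation=cv2.INTER_CUBIC))
c=cam("wrist",s)
for X in([583.5,-178.9,55],[583.5,-178.9,86],[583.5,-178.9,72]):print(np.round((proj(c,X)-[140,170])*3.3,1),end=" ")
E
```

```text
27.35 [689.34151806 -81.24480288 141.00791506]
[370.5 408.6] [370.7 509.5] [370.6 461.8]
```

View pics/w7.png

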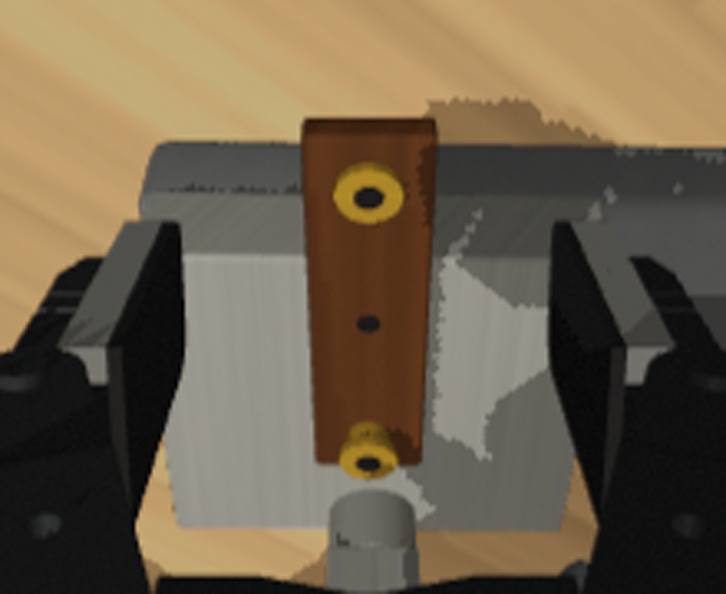

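The bush top is now at (369,462), against a ram and bolster midline of about 371 and a prediction of (370.6,461.8), so it is centred. Next is the lever: lift, turn the jaws along press y, and go above the knob.

play_rows(motion=[[[0, 0, 0], [7, 0, 0]], [[0, 0, 0], [7, 0, 0]], [[0, 0, 0], [7, 0, 0]], [[0, 0, -20], [0, 0, 0]], [[0, 0, -27], [0, 0, 0]], [[0, 0, -27], [0, 0, 0]], [[0, 0, -27], [0, 0, 0]], [[0, 0, -27], [0, 0, 0]], [[0, 0, -27], [0, 0, 0]], [[0, 0, -27], [0, 0, 0]], [[0, 0, -27], [0, 0, 0]], [[0, 0, -20], [0, 0, 0]], [[0, 0, 0], [0, 0, -7]], [[0, 0, 0], [0, 0, -7]], [[0, 0, 0], [0, 0, -7]], [[0, 0, 0], [0, 0, -7]], [[0, 0, 0], [0, 0, -7]], [[0, 0, 0], [0, 0, -7]], [[0, 0, 0], [0, 0, -7]], [[0, 0, 0], [0, 0, -7]]])

```text
time_s: 29.07
eef_pos: [688.1, -83.8, 374.4]
ee_rot: [0.0, 0.998, 0.067, 0.002]
force: [0.3, -0.2, -1.0]
grip_width: 0.581
```

play_rows(motion=[[[0, 0, 0], [0, 0, -7]], [[0, 0, 0], [0, 0, -7]], [[0, 0, 0], [0, 0, -7]], [[0, 0, 0], [0, 0, -7]], [[0, 0, 0], [0, 0, -6]], [[0, 0, 0], [0, 0, 0]], [[0, 0, 0], [0, 0, 0]]])

```text
time_s: 29.65
eef_pos: [688.3, -83.5, 373.8]
ee_rot: [0.001, 0.936, 0.352, 0.001]
force: [-0.9, -0.9, 1.3]
grip_width: 0.584
```

```bash
python3 to.py 476 -160 350 41.5
```

```text
29.65 pos [688.3 -83.5 373.8] yaw 41.21 tilt [0.0017 0.0017] turn -0.29 shift [-210.2  -82.4   23.3] grip 0.584 F [-0.9 -0.9  1.3]
```

play_rows(motion=[[[-21, -8.2, 0], [0, 0, 0]], [[-21, -8.2, 0], [0, 0, 0]], [[-21, -8.2, 0], [0, 0, 0]], [[-21, -8.2, 0], [0, 0, 0]], [[-21, -8.2, 0], [0, 0, 0]], [[-21, -8.2, 0], [0, 0, 0]], [[-21, -8.2, 0], [0, 0, 0]], [[-21, -8.2, 0], [0, 0, 0]], [[-21, -8.2, 0], [0, 0, 0]], [[-21, -8.2, 0], [0, 0, 0]], [[0, 0, 0], [0, 0, 0]], [[0, 0, 0], [0, 0, 0]], [[0, 0, 0], [0, 0, 0]]])

```text
time_s: 30.73
eef_pos: [477.5, -160.2, 372.6]
ee_rot: [0.0, 0.936, 0.353, 0.0]
force: [-0.2, 1.2, -0.7]
grip_width: 0.585
```

```bash
python3 to.py 476 -160 281 41.5; python3 - <<'E'
from h import *
s=ctrl.sense(); im=ctrl.capture("wrist"); c=cam("wrist",s)
r=ctrl.spot_in("wrist","lever_knob"); print([(round(a["p"],2),np.round(np.array(a["position"])*[512,384],1)) for a in r[:3]])
print("pred",proj(c,[476.2,-160.3,298]))
u=proj(c,[476.2,-160.3,298]); x0,y0=int(u[0])-60,int(u[1])-60
x0=max(x0,0);y0=max(y0,0); g=cv2.cvtColor(im,cv2.COLOR_RGB2GRAY)[y0:y0+120,x0:x0+120]
m=(g<40).astype(np.uint8); n,l,st,ce=cv2.connectedComponentsWithStats(m)
for i in range(1,n):
    if st[i,4]>200: print(st[i],ce[i]+[x0,y0],back(c,ce[i]+[x0,y0],298))
E
```

```text
30.73 pos [ 477.5 -160.2  372.6] yaw 41.35 tilt [0.0007 0.0009] turn -0.15 shift [-1.  -1.2 91.6] grip 0.585 F [-0.2  1.2 -0.7]
[(0.91, array([247.3, 217.8]))]
pred [248.77978168 201.51498423]
[  41   39   41   42 1351] [248.77350111 200.27017024] [ 475.62217929 -159.64823938  298.        ]
```

play_rows(motion=[[[-1.1, -1.4, 10], [0, 0, 0]], [[0, 0, 20], [0, 0, 0]], [[0, 0, 20], [0, 0, 0]], [[0, 0, 20], [0, 0, 0]], [[0, 0, 15], [0, 0, 0]], [[0, 0, 6], [0, 0, 0]], [[0, 0, 0], [0, 0, 0]], [[0, 0, 0], [0, 0, 0]]])

```text
time_s: 31.5
eef_pos: [476.1, -159.9, 281.8]
ee_rot: [0.0, 0.935, 0.354, 0.0]
force: [0.6, -0.4, -0.1]
grip_width: 0.586
```

play_rows(motion=[[[0, 0, 0], [0, 0, 0]], [[0, 0, 0], [0, 0, 0]], [[0, 0, 0], [0, 0, 0]], [[0, 0, 0], [0, 0, 0]], [[0, 0, 0], [0, 0, 0]], [[0, 0, 0], [0, 0, 0]]], fingers=10, squeeze=60)

```text
time_s: 32.0
eef_pos: [475.7, -159.9, 282.3]
ee_rot: [0.001, 0.935, 0.354, 0.0]
force: [-2.2, 1.3, 5.4]
grip_width: 0.307
```

```bash
python3 to.py 475.7 -159.8 281 41.5; python3 - <<'E'
import numpy as np
a=np.pi/4-np.linspace(0,1.31,19); p=160*np.c_[-np.cos(a),-np.sin(a)]  # tool y(=press x), tool z(down)
print(np.round(np.diff(p,axis=0),1).tolist(), p[-1]-p[0])
E
```

```text
32.0 pos [ 475.7 -159.9  282.3] yaw 41.48 tilt [0.0004 0.0015] turn -0.02 shift [ 0.1 -0.1  1.3] grip 0.307 F [-2.2  1.3  5.4]
[[-7.9, 8.5], [-7.3, 9.1], [-6.6, 9.6], [-5.9, 10.0], [-5.1, 10.4], [-4.4, 10.8], [-3.6, 11.1], [-2.8, 11.3], [-1.9, 11.5], [-1.1, 11.6], [-0.2, 11.6], [0.6, 11.6], [1.4, 11.6], [2.3, 11.4], [3.1, 11.2], [3.9, 11.0], [4.7, 10.7], [5.5, 10.3]] [-25.34666504 193.27603293]
```

play_rows(motion=[[[0, -7.9, 8.5], [0, 0, 0]], [[0, -7.3, 9.1], [0, 0, 0]], [[0, -6.6, 9.6], [0, 0, 0]], [[0, -5.9, 10], [0, 0, 0]], [[0, -5.1, 10.4], [0, 0, 0]], [[0, -4.4, 10.8], [0, 0, 0]], [[0, -3.6, 11.1], [0, 0, 0]], [[0, -2.8, 11.3], [0, 0, 0]], [[0, -1.9, 11.5], [0, 0, 0]], [[0, 0, 0], [0, 0, 0]], [[0, 0, 0], [0, 0, 0]]])

```text
time_s: 32.92
eef_pos: [446.0, -125.7, 189.7]
ee_rot: [0.0, 0.935, 0.354, 0.001]
force: [1.3, 3.8, 6.0]
grip_width: 0.305
```

play_rows(motion=[[[0, -1.1, 11.6], [0, 0, 0]], [[0, -0.2, 11.6], [0, 0, 0]], [[0, 0.6, 11.6], [0, 0, 0]], [[0, 1.4, 11.6], [0, 0, 0]], [[0, 2.3, 11.4], [0, 0, 0]], [[0, 3.1, 11.2], [0, 0, 0]], [[0, 3.9, 11], [0, 0, 0]], [[0, 4.7, 10.7], [0, 0, 0]], [[0, 2.7, 5.2], [0, 0, 0]], [[0, 0, 0], [0, 0, 0]], [[0, 0, 0], [0, 0, 0]]])

```text
time_s: 33.83
eef_pos: [457.7, -139.1, 94.0]
ee_rot: [0.0, 0.935, 0.354, 0.001]
force: [-0.7, 4.3, 7.7]
grip_width: 0.307
```

play_rows(motion=[[[0, 1, 2], [0, 0, 0]], [[0, 1, 2], [0, 0, 0]], [[0, 0, 0], [0, 0, 0]], [[0, 0, 0], [0, 0, 0]]])

```text
time_s: 34.17
eef_pos: [459.0, -140.6, 90.3]
ee_rot: [0.0, 0.935, 0.354, 0.001]
force: [-0.7, 3.6, 9.1]
grip_width: 0.301
```

play_rows(motion=[[[0, 1, 2], [0, 0, 0]], [[0, 0.5, 2], [0, 0, 0]], [[0, 0, 0], [0, 0, 0]], [[0, 0, 0], [0, 0, 0]]])

```text
time_s: 34.5
eef_pos: [460.5, -142.2, 86.7]
ee_rot: [0.001, 0.935, 0.355, 0.001]
force: [-0.0, 1.2, 10.0]
grip_width: 0.307
```

play_rows(motion=[[[0, 1, 2], [0, 0, 0]], [[0, 1, 2], [0, 0, 0]], [[0, 0, 0], [0, 0, 0]], [[0, 0, 0], [0, 0, 0]]])

```text
time_s: 34.83
eef_pos: [462.2, -144.1, 83.7]
ee_rot: [0.002, 0.935, 0.354, 0.001]
force: [-2.4, 1.9, 19.5]
grip_width: 0.304
```

```bash
python3 - <<'E'
from h import *
im=ctrl.capture("scene"); s=ctrl.sense(); print(s["eef_pos"],s["force"],s["wrist_torque"])
c=cam("scene")
print("pred knob at stop",[np.round(proj(c,np.array([583.5,-178.9,55])+(28-160*np.cos(a))*np.array([.663,-.749,0])-68*np.array([.749,.663,0])+np.array([0,0,130+160*np.sin(a)])),1) for a in(-.515,-.6)])
cv2.imwrite("pics/s2.png",cv2.resize(im[100:260,120:280,::-1],None,fx=3.7,fy=3.7,interpolation=cv2.INTER_CUBIC))
E
```

```text
[ 462.18793936 -144.07758135   83.7420036 ] [-3.01969017  2.36691802 19.73563183] [0.23646203 0.10133347 0.3220208 ]
pred knob at stop [array([211.3, 190.8]), array([209.6, 193.5])]
```

play_rows(motion=[[[0, 1, 2], [0, 0, 0]], [[0, 0, 0], [0, 0, 0]], [[0, 0, 0], [0, 0, 0]], [[0, 0, 0], [0, 0, 0]], [[0, 0, 0], [0, 0, 0]]])

```text
time_s: 35.3
eef_pos: [463.2, -145.2, 82.0]
ee_rot: [0.002, 0.935, 0.354, 0.002]
force: [-3.8, -0.3, 20.9]
grip_width: 0.297
```

The force rose from 10 to 21 N, well over what moving the lever takes, so it is on its stop. I'll guide it back up along the arc.

play_rows(motion=[[[0, -5.5, -10.3], [0, 0, 0]], [[0, -4.7, -10.7], [0, 0, 0]], [[0, -3.9, -11], [0, 0, 0]], [[0, -3.1, -11.2], [0, 0, 0]], [[0, -2.3, -11.4], [0, 0, 0]], [[0, -1.4, -11.6], [0, 0, 0]], [[0, -0.6, -11.6], [0, 0, 0]], [[0, 0.2, -11.6], [0, 0, 0]], [[0, 1.1, -11.6], [0, 0, 0]], [[0, 1.9, -11.5], [0, 0, 0]], [[0, 2.8, -11.3], [0, 0, 0]], [[0, 3.6, -11.1], [0, 0, 0]], [[0, 4.4, -10.8], [0, 0, 0]], [[0, 5.1, -10.4], [0, 0, 0]], [[0, 5.9, -10], [0, 0, 0]], [[0, 6.6, -9.6], [0, 0, 0]], [[0, 7.3, -9.1], [0, 0, 0]], [[0, 6, -6.5], [0, 0, 0]], [[0, 0, 0], [0, 0, 0]], [[0, 0, 0], [0, 0, 0]]])

```text
time_s: 36.97
eef_pos: [472.1, -156.0, 267.6]
ee_rot: [-0.01, 0.935, 0.355, -0.005]
force: [-23.5, 25.1, -4.7]
grip_width: 0.305
```

```bash
python3 to.py 475.7 -159.8 281 41.5
```

```text
36.97 pos [ 472.1 -156.   267.6] yaw 41.62 tilt [-0.0032 -0.0222] turn 0.12 shift [  0.1   4.9 -13.5] grip 0.305 F [-23.5  25.1  -4.7]
```

play_rows(motion=[[[0, -3, 3], [0, 0, 0]], [[0, 0, 0], [0, 0, 0]], [[0, 0, 0], [0, 0, 0]], [[0, 0, 0], [0, 0, 0]], [[0, 0, 0], [0, 0, 0]], [[0, 0, -10], [0, 0, 0]], [[0, 0, -20], [0, 0, 0]], [[0, 0, -25], [0, 0, 0]], [[0, 0, -25], [0, 0, 0]], [[0, 0, -20], [0, 0, 0]], [[0, 0, 0], [0, 0, 0]], [[0, 0, 0], [0, 0, 0]]], fingers=50)

```text
time_s: 37.97
eef_pos: [475.0, -159.2, 368.6]
ee_rot: [0.001, 0.935, 0.354, 0.001]
force: [0.0, -1.0, -0.7]
grip_width: 0.584
```

```bash
python3 to.py 690 -83 374 -48.5; python3 - <<'E'
from h import *
s=ctrl.sense(); im=ctrl.capture("wrist"); c=cam("wrist",s)
print([(round(a["p"],2),np.round(np.array(a["position"])*[512,384],1)) for a in ctrl.spot_in("wrist","lever_knob")[:2]],"pred rest",proj(c,[475.6,-159.6,298]))
u=proj(c,[475.6,-159.6,298]); x0,y0=int(u[0])-60,int(u[1])-60
g=cv2.cvtColor(im,cv2.COLOR_RGB2GRAY)[y0:y0+120,x0:x0+120]
n,l,st,ce=cv2.connectedComponentsWithStats((g<40).astype(np.uint8))
print([(st[i],ce[i]+[x0,y0]) for i in range(1,n) if st[i,4]>200])
E
```

```text
37.97 pos [ 475.  -159.2  368.6] yaw 41.47 tilt [0.0007 0.0023] turn 89.97 shift [211.6  85.3  -5.1] grip 0.584 F [ 0.  -1.  -0.7]
[(0.86, array([250. , 222.8]))] pred rest [250.57091335 205.25420314]
[(array([  40,   39,   43,   43, 1396], dtype=int32), array([250.61031519, 205.36318052]))]
```

The lever knob is back at its rest pixel (250.6,205.4; expected 250.6,205.3). Now I'll check the bush from the earlier viewpoint.

play_rows(motion=[[[21, 8.5, 0], [0, 0, 0]], [[21, 8.5, 0], [0, 0, 0]], [[21, 8.5, 0], [0, 0, 0]], [[21, 8.5, 0], [0, 0, 0]], [[21, 8.5, 0], [0, 0, 0]], [[21, 8.5, 0], [0, 0, 0]], [[21, 8.5, 0], [0, 0, 0]], [[21, 8.5, 0], [0, 0, 0]], [[21, 8.5, 0], [0, 0, 0]], [[21, 8.5, 0], [0, 0, 0]], [[0, 0, 0], [0, 0, 7]], [[0, 0, 0], [0, 0, 7]], [[0, 0, 0], [0, 0, 7]], [[0, 0, 0], [0, 0, 7]], [[0, 0, 0], [0, 0, 7]], [[0, 0, 0], [0, 0, 7]], [[0, 0, 0], [0, 0, 7]], [[0, 0, 0], [0, 0, 7]], [[0, 0, 0], [0, 0, 7]], [[0, 0, 0], [0, 0, 7]]])

```text
time_s: 39.73
eef_pos: [688.4, -83.6, 366.1]
ee_rot: [-0.0, 0.968, -0.249, -0.001]
force: [0.3, 0.1, 0.1]
grip_width: 0.586
```

play_rows(motion=[[[0, 0, 0], [0, 0, 7]], [[0, 0, 0], [0, 0, 7]], [[0, 0, 0], [0, 0, 6]], [[0, 0, 25], [0, 0, 0]], [[0, 0, 25], [0, 0, 0]], [[0, 0, 25], [0, 0, 0]], [[0, 0, 25], [0, 0, 0]], [[0, 0, 25], [0, 0, 0]], [[0, 0, 25], [0, 0, 0]], [[0, 0, 25], [0, 0, 0]], [[0, 0, 25], [0, 0, 0]], [[0, 0, 20], [0, 0, 0]], [[0, 0, 5], [-7, 0, 0]], [[0, 0, 0], [-7, 0, 0]], [[0, 0, 0], [-7, 0, 0]], [[0, 0, 0], [0, 0, 0]], [[0, 0, 0], [0, 0, 0]]])

```text
time_s: 41.15
eef_pos: [688.4, -82.6, 139.7]
ee_rot: [0.166, 0.897, -0.403, -0.076]
force: [0.7, -0.5, -0.7]
grip_width: 0.585
```

```bash
python3 - <<'E'
from h import *
s=ctrl.sense(); im=ctrl.capture("wrist"); print(s["time_s"],s["eef_pos"])
cv2.imwrite("pics/w8.png",cv2.resize(im[170:350,140:360,::-1],None,fx=3.3,fy=3.3,interpolation=cv2.INTER_CUBIC))
c=cam("wrist",s)
for z in(66,72):print(np.round((proj(c,[583.5,-178.9,z])-[140,170])*3.3,1),end=" ")
E
```

```text
41.15 [688.4274995  -82.57681763 139.7083217 ]
[369.5 443.2] [369.5 462.7]
```

View pics/w8.png

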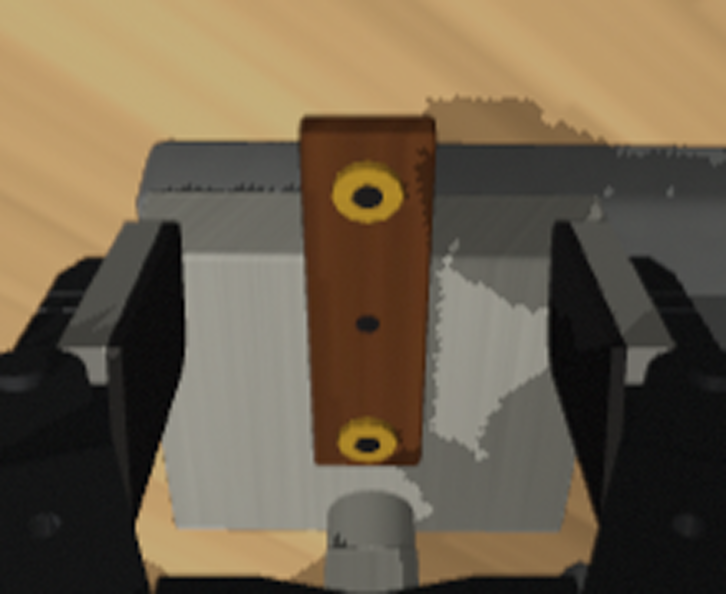

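The bush flange now sits on the wood at (368,443). That is where a home bush is predicted (369.5,443); a standing one would show at row 463. Handing in.

```bash
python3 -c "
from rig import ctrl
print(ctrl.finish_job())"
```

```text
the job is handed in; nothing more can be done
None
```

The second bush is pressed home and the bar is lying in the press with the arm clear. I handed the job in at about 41 s of the 72 s allowed.

**What I did:**
- I took the bar out by its unfinished end, laid it flat on the mat, let go, and took it again by the finished end.
- I laid it back in the press the other way round and let go. A look under the head showed the bush about 2 mm off centre, so I gripped the bar again and shifted it before pressing.
- I swung the lever to its stop, guided it back up and released it.

**Last checks:**
- **Centring before the stroke:** the bush was within about 1 mm of the ram's centre line.
- **Bush home:** its flange now shows at row 443 of the picture. The calibration puts a home bush at row 443 and a standing one at row 463.
- **Lever up:** the knob is back at its rest pixel to within 0.2 px.

**Not as clean as planned:**
- **Grip on the knob:** it seems to have slipped several millimetres during the stroke. I judged the stop by the force rising from 10 to about 21 N, and the picture of the bush then confirmed it.
- **Pull at the top:** guiding the lever back up pulled with about 34 N against its rest stop just before I let go.
- **Other objects:** I took no last picture of the rest of the table, so I have not confirmed that everything else is undisturbed. I noticed no contact with it.

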